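# Lock the cast and lower the survey rod

## Task

Get the surveying unit ready to survey the dental cast that stands under its rod: first press the wide magnet key on the front panel until it takes, so that the cast holder is locked down, then let go and ease the small ball-ended lever on the head all the way down, so that the rod stands fully lowered inside the cast's arch. Press no other key, do not press the membrane hard, do not slam the lever, and leave the holder, the cast and the things on the bench where they are.

Things in the scene. Friction and masses are not known exactly. Their poses are not given: they have to be found in the camera images.
- unit: surveying unit, fixed: grey base 330 x 220 mm, 50 high (x -180 to 150), steel bed on top. Origin on the bench; its x points from front panel to column (away from the robot), y left, z up. Rod axis at x 20, y 0. Head: block 50 x 48 mm about the rod axis, z 205 to 305; spindle above it to z 328; column at x 125 to z 360; spot lamp at the head's left to y 80, z 230 to 305
- key_hold: magnet key: widest and leftmost of three flat grey membrane keys on the dark front panel, plain horseshoe mark; 26 (x) by 52 (y) mm, axes as the unit's. Origin at the centre of its top, 54 mm above the bench, 3 mm proud of the panel. Press straight down: 1 N starts it, then it gives only 0.15 mm per N, up to 2.8 mm. Takes at 3 N kept up for 0.3 s; over 25 N damages it
- key_free: small square key, 26 mm, in the middle of the row (crossed-out horseshoe, lets the magnet go): not to be pressed. Origin at the centre of its top face, 69 mm to the right of the magnet key's centre (edges 30 mm apart)
- key_lamp: small square key, 26 mm, rightmost (sun symbol, lamp): not to be pressed. Origin at the centre of its top face, 121 mm to the right of the magnet key's centre
- lever (a joint): angle of the lever on the right side of the head, rad: 0 = fully up, ball 0.5 rad above level; 1.0 = fully down at its stop, ball 0.5 rad below level. It swings in an upright plane along the unit's x, ball towards the front panel, stays where left by friction (about 2 N at the ball) and lowers the rod 25 mm per rad. It can be pushed down from above on the ball
- lever_pivot (a point): point on the lever's turning axis, in the plane in which the lever swings: unit x = 20, y = -54, z = 255 mm; the turning axis lies along the unit's y
- lever_ball (a point): centre of the lever's black ball, 20 mm across, 100 mm from the pivot point, on a steel stem 7 mm thick. At rest up the ball is 48 mm above the pivot's height, fully down 48 mm below it
- rod_tip (a point): lower tip of the thin steel measuring rod (3 mm) under the head's chuck: 150 mm above the bench when fully up; when fully down 125 mm, which is 4 mm above the stone palate and 6 mm below the tooth tips
- holder_mid (a point): loose steel cast holder with a stone dental cast clamped on top, standing on the magnet bed under the rod: foot 76 mm across, 79 mm high in all, 0.7 kg; this point is on its axis 40 mm above its foot. It is not to be handled
- jar: bystander: clear plastic jar with a white cap, 54 mm across, 62 mm high, on the bench beside the unit; origin under its centre
- spare_cast: bystander: another stone dental cast, about 60 x 58 mm, 29 mm high, on the bench beside the unit; origin under its centre
- bur_stand: bystander: round grey bur stand, 72 mm across, 46 mm high with its burs, on the bench beside the unit; origin under its centre
Mind the look-alikes: they are no part of the job. Of the things like the part that bears holder_mid, leave any that is blue, orange or purple; of the rest the larger one is meant.

How it is judged:
By the outcome, as a careful person would: the job done as asked, in the order asked, and still so for the second after the job is handed in, with the robot touching nothing.
It also fails if it takes over 48 s, if anything falls off the work surface, if the arm or the gripper's body presses on something with over 40 N, if the wrist force passes 120 N, or if a joint passes its speed limit or range.

## Robot

A 6-joint arm with a two-finger parallel gripper is mounted at the origin on the work surface. World frame = base frame: x ahead of the robot, y to its left, z up, the work surface at z = 0. Lengths are in m, angles in rad, forces in N, time in s.
With the tool pointing down it reaches from about 0.375 to 0.75 m from the base axis. Payload 9 kg.
Tool frame: the origin (TCP) lies between the finger pads; the fingertips stand 25 mm ahead of it and the grasp point (between the pads) lies 6 mm ahead of it; z points along the fingers, y is the line along which they close (so a half turn about z gives the same grasp; the last joint's range is limited). The gripper opens to 85 mm and grips with 20 to 120 N. Pads are 22 mm wide; open, the fingers measure 114 mm over their backs; the gripper's body (76 mm by 85 mm) begins 54 mm behind the grasp point. The pads swing forward as they close: fully open they stand 13 mm farther back than shut.
Start: joints at [-1.566, 0.104, 0.097, 1.564, 0, 1.353], TCP at [0.133, -0.585, 0.256] pointing down, gripper open.
Joint ranges: [-2.99, 2.99], [-0.84, 1.86], [-1.1, 1.16], [-1.84, 2.11], [-1.51, 1.56], [-3.14, 3.14]. Speed limits (rad/s): [2.22, 2.22, 2.57, 3.14, 3.14, 3.14].

## Interface

Orientations are given as a rotation vector (axis times angle).
In Python, from plant import bot gives the robot as it stands. Calls block until the motion is done:
- bot.goto(position, orientation): joint-space move of the TCP to a pose.
- bot.move_straight(position, rotation=None, rate=0.15): straight line of the TCP; rotation=None keeps the orientation; rate is the mean speed in m/s.
- bot.goto_joints(angles): joint-space move.
- bot.gripper_to(opening, grip_force=None): finger opening in m; grip_force is the grip in N (None keeps the last); returns when the fingers have stopped.
- bot.sleep(seconds).
- bot.inverse_kinematics(position, orientation): joint angles nearest the present ones, or None.
- bot.get_obs(): the state.
- bot.snapshot(name): name is "scene" or "top"; returns a dict with "pixels" (420x560x3 uint8, red, green, blue), "K" (3x3 intrinsics, pixels), "rvec" (rotation vector, rad) and "tvec" (3), from world to camera coordinates, as OpenCV has them. Camera axes: x right, y down, z forward; pixel columns grow to the right and rows downward; lengths in m; the calibration is good to about 2 mm. A picture is of the moment at which its call begins. There is no depth.
A pose or a line that the arm cannot do raises bot.Unreachable and nothing moves.
- bot.job_done(): hands the job in; it is judged then, once.
The state is a dict: "clock": time; "qpos": joint angles; "joint_vel": joint speeds; "tau": joint torques, N m; "eef_pos": TCP position; "orientation": TCP orientation; "wrist_force": force on the tool from outside, world axes, zero at the start; "wrist_torque": the same for the moment, N m; "opening": finger opening in m; "grip_force": force on a finger pad.
Only numpy, scipy, OpenCV 4.12 (cv2) and the standard library are available. Lean on these libraries where they do the work, as an engineer would, in place of code of your own. Each camera call takes 0.05 s, during which the arm holds its last target. There are 200 camera calls.

## Working session

There is one attempt and no reset: what is moved stays moved. The work goes in short steps, each a Python script; the robot and the scene stay as the last script left them, time stands still between calls to the robot, and variables do not carry over. Pictures are saved under pics/ and viewed, at most 10 in all, crops included, and the job is handed in when it is done.

```bash
mkdir -p pics; ls; python3 - <<'E'
from plant import bot
import cv2,numpy as np,pickle
d={}
for n in("scene","top"):
    s=bot.snapshot(n);d[n]=s;cv2.imwrite(f"pics/{n}0.png",s["pixels"][:,:,::-1])
    R=cv2.Rodrigues(np.array(s["rvec"]))[0];print(n,s["K"][0][0],(-R.T@np.array(s["tvec"]).ravel()).round(3),R.round(2).tolist())
pickle.dump(d,open("d0.pkl","wb"))
o=bot.get_obs();print(o)
E
```

```text
pics
scene 542.2135163027493 [1.312 0.181 1.108] [[-0.15, 0.99, -0.01], [0.77, 0.11, -0.63], [-0.62, -0.1, -0.77]]
top 491.1915944128954 [0.352 0.081 1.221] [[0.01, -1.0, 0.0], [-0.97, -0.01, -0.22], [0.22, 0.0, -0.97]]
{'clock': 0.1, 'qpos': array([-1.56572568e+00,  1.04635443e-01,  9.65582804e-02,  1.56391072e+00,
        2.57334237e-05,  1.35310853e+00]), 'joint_vel': array([-0.00060507, -0.00059893,  0.00113004, -0.00073588,  0.00050607,
       -0.00073471]), 'tau': array([ 5.06628901e-03, -5.58209503e+01,  5.04719031e+01,  1.31900920e-02,
       -4.32661782e-04,  3.24740554e-06]), 'eef_pos': array([ 0.13257465, -0.58489554,  0.25560869]), 'orientation': array([-3.12095176e+00, -3.49053736e-01, -2.38705851e-04]), 'wrist_force': array([ 1.21342477e-04, -1.90800200e-01,  1.02596204e+00]), 'wrist_torque': array([-0.01102107, -0.0051621 , -0.02989466]), 'grip_force': 0.0, 'opening': 0.08569054080509851}
```

View pics/scene0.png

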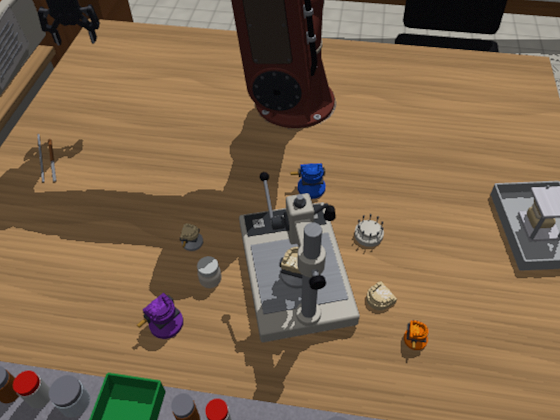

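View pics/top0.png

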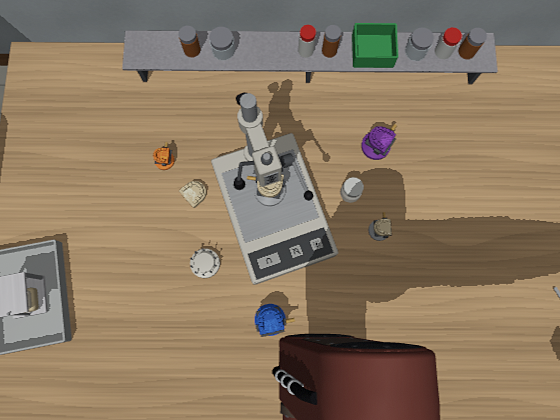

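The top view shows the unit turned slightly, with its panel facing the robot. The wide key is at about (268,260), the two small keys at (295,251) and (316,243), the lever ball at (308,195) and the lamp at (239,183). There are five holder candidates:
- the one under the rod, (270,188)
- a small grey one, (380,228)
- blue, (270,320)
- purple, (378,142)
- orange, (163,156)

The larger uncoloured one is under the rod. An enlarged crop will confirm it.

```bash
python3 - <<'E'
import cv2,pickle
d=pickle.load(open("d0.pkl","rb"))
t=d["top"]["pixels"][120:290,200:410,::-1]
s=d["scene"]["pixels"][165:340,225:375,::-1]
cv2.imwrite("pics/topc.png",cv2.resize(t,None,fx=3.5,fy=3.5,interpolation=cv2.INTER_CUBIC))
cv2.imwrite("pics/scenec.png",cv2.resize(s,None,fx=3.4,fy=3.4,interpolation=cv2.INTER_CUBIC))
E
```

```text
(no output)
```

View pics/topc.png

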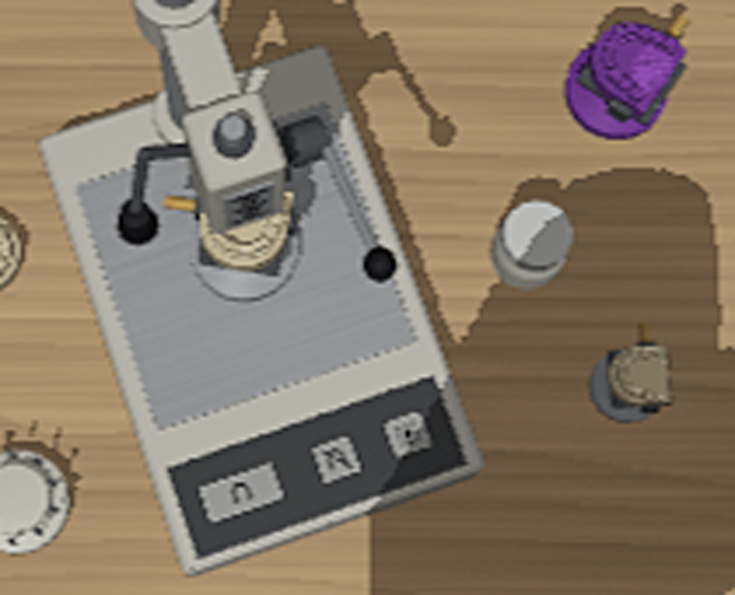

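View pics/scenec.png

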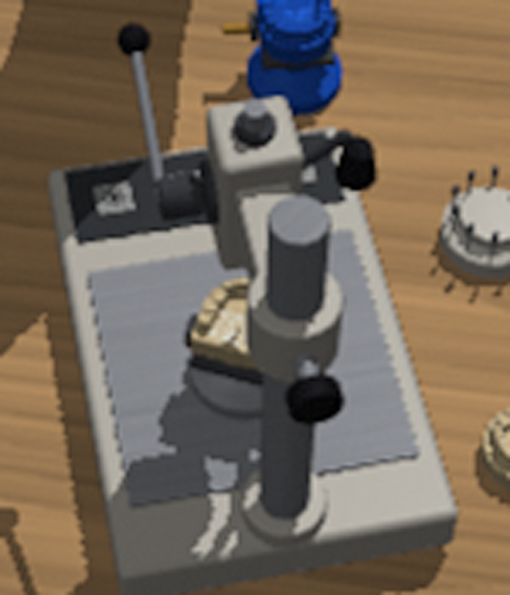

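The crop confirms it: the tan cast under the head stands on the larger holder, and the small grey one at crop (630,382) is the decoy. The horseshoe key is at crop (241,493), and the ball is at crop (380,265) in the top view and (134,39) in the scene view. Next I measure with masks.

```bash
cat > h.py <<'E'
import cv2,numpy as np
def ray(s,uv):
    R=cv2.Rodrigues(np.array(s["rvec"],float))[0];t=np.array(s["tvec"],float).ravel()
    d=R.T@np.linalg.inv(s["K"])@np.array([*uv,1.]);return -R.T@t,d/np.linalg.norm(d)
def plane(s,uv,z):
    c,d=ray(s,uv);return c+d*(z-c[2])/d[2]
def tri(a,b):
    A=np.zeros((3,3));y=np.zeros(3);e=[]
    for c,d in(a,b):
        P=np.eye(3)-np.outer(d,d);A+=P;y+=P@c
    p=np.linalg.solve(A,y);return p,[np.linalg.norm((np.eye(3)-np.outer(d,d))@(p-c)) for c,d in(a,b)]
def blob(s,uv,r,f):
    g=cv2.cvtColor(s["pixels"],cv2.COLOR_RGB2GRAY);m=f(g).astype(np.uint8)
    k=np.zeros_like(m);cv2.circle(k,tuple(int(round(v)) for v in uv),r,1,-1);m&=k
    n,l,st,c=cv2.connectedComponentsWithStats(m);i=1+np.argmax(st[1:,4]);return c[i],st[i].tolist()
def ball(T,S,ut,us):
    a=blob(T,ut,8,lambda g:g<45);b=blob(S,us,8,lambda g:g<40)
    print("ball px",a,b);return tri(ray(T,a[0]),ray(S,b[0]))
E
python3 - <<'E'
from h import *
import pickle
d=pickle.load(open("d0.pkl","rb"));T,S=d["top"],d["scene"]
K=[]
for uv,r in(((268.7,260.6),14),((296,251.2),9),((316.4,243.8),9)):
    g=cv2.cvtColor(T["pixels"],cv2.COLOR_RGB2GRAY);m=np.zeros_like(g);cv2.circle(m,tuple(int(round(v)) for v in uv),r,1,-1)
    ys,xs=np.where((g>105)&(m>0))
    pts=np.stack([xs,ys],1).astype(np.float32); rc=cv2.minAreaRect(pts)
    p=plane(T,rc[0],.054);K.append(p);print(rc,p.round(4))
print([np.linalg.norm(K[i]-K[0]) for i in(1,2)])
ld=K[0]-K[2];print("yaw keys",np.arctan2(ld[1],ld[0])-np.pi/2)
# base top corners from crop px
C=[plane(T,((x+.5)/3.5+199.5,(y+.5)/3.5+119.5),.05) for x,y in((40,145),(328,48),(482,466),(190,573))]
print(np.round(C,4))
p,e=ball(T,S,((380.5)/3.5+199.5,265.5/3.5+119.5),(134.5/3.4+224.5,39.5/3.4+164.5));print(p.round(4),e)
C=np.array(C);x=(C[0]+C[1]-C[2]-C[3])/2;yy=(C[0]+C[3]-C[1]-C[2])/2
print("len",np.linalg.norm(x),np.linalg.norm(yy),"yaws",np.arctan2(x[1],x[0]),np.arctan2(yy[1],yy[0])-np.pi/2)
for th in(np.arctan2(x[1],x[0]),np.arctan2(ld[1],ld[0])-np.pi/2):
    R=np.array([[np.cos(th),-np.sin(th)],[np.sin(th),np.cos(th)]])
    o=C.mean(0)[:2]-R@[-.015,0];print(th,"origin",o,"ball in unit",R.T@(p[:2]-o),"keys",[(R.T@(k[:2]-o)).round(4) for k in K])
E
```

```text
((269.9784851074219, 264.7723083496094), (20.08014488220215, 22.188007354736328), 70.55996704101562) [0.4764 0.0947 0.054 ]
((295.8000183105469, 250.90000915527344), (10.435516357421875, 11.067971229553223), 71.56504821777344) [0.5099 0.0334 0.054 ]
((315.85003662109375, 243.55001831054688), (9.803058624267578, 10.75174331665039), 71.56504821777344) [ 0.528  -0.0146  0.054 ]
[np.float64(0.06986089908440116), np.float64(0.12089745036058311)]
yaw keys 0.4405786782761498
[[ 0.7343  0.2445  0.05  ]
 [ 0.8094  0.0389  0.05  ]
 [ 0.5067 -0.0662  0.05  ]
 [ 0.4328  0.1322  0.05  ]]
ball px (array([308.        , 194.92424242]), [304, 190, 9, 10, 66]) (array([263.77419355, 176.14516129]), [260, 172, 9, 9, 62])
[0.5878 0.0195 0.2909] [np.float64(0.000371622719813359), np.float64(0.0003716227198133447)]
len 0.3210989134802376 0.2152789571339583 yaws 0.34528094608671883 0.35341028997863577
0.34528094608671883 origin [0.63492796 0.09241953] ball in unit [-0.06900197 -0.05269211] keys [array([-0.1484,  0.0558]), array([-0.1376, -0.0132]), array([-0.1369, -0.0645])]
0.4405786782761498 origin [0.63438083 0.09373956] ball in unit [-0.07377078 -0.04731454] keys [array([-0.1425,  0.0682]), array([-0.1383, -0.0015]), array([-0.1425, -0.0526])]
```

```bash
cat >> h.py <<'E'
from scipy.spatial.transform import Rotation as Ro
def down(th): return (Ro.from_euler('z',th)*Ro.from_euler('x',np.pi)).as_rotvec()
E
python3 - <<'E'
from h import *
import pickle
from plant import bot
d=pickle.load(open("d0.pkl","rb"));T=d["top"]
g=cv2.cvtColor(T["pixels"],cv2.COLOR_RGB2GRAY)
m=np.zeros_like(g);cv2.fillPoly(m,[np.array([[254,258],[282,248],[286,258],[258,271]])],1)
ys,xs=np.where((g>105)&(m>0));rc=cv2.minAreaRect(np.stack([xs,ys],1).astype(np.float32));print(rc)
k=plane(T,rc[0],.054);L=plane(T,(315.85,243.55),.054);F=plane(T,(295.8,250.9),.054)
v=k-L;print(k,np.linalg.norm(v),np.linalg.norm(k-F),np.arctan2(v[1],v[0])-np.pi/2)
th=.35
bot.gripper_to(0,20)
bot.goto([.1,-.42,.25],down(-1.2))
bot.goto([.41,.08,.25],down(th))
o=bot.get_obs();print(o["clock"],o["qpos"].round(2),o["eef_pos"],o["wrist_force"],o["opening"])
bot.goto([k[0],k[1],.13],down(th))
o=bot.get_obs();print(o["clock"],o["qpos"].round(2),o["eef_pos"],o["wrist_force"])
for n in("scene","top"): d[n]=bot.snapshot(n)
d["k"]=k
pickle.dump(d,open("d1.pkl","wb"))
cv2.imwrite("pics/c1.png",np.vstack([cv2.resize(d["top"]["pixels"][160:300,180:380,::-1],(400,280)),cv2.resize(d["scene"]["pixels"][140:290,200:400,::-1],(400,300))]))
E
```

```text
((268.40924072265625, 260.326171875), (10.650243759155273, 22.188007354736328), 70.55996704101562)
[0.48694705 0.098555   0.054     ] 0.12039644356459493 0.06907139051534965 0.3478262030688559
4.2 [-0.12 -0.46 -0.42  1.61 -0.    2.67] [0.41017585 0.07937031 0.24995685] [-0.83941653  0.39348194  1.09212845] -0.0001594799569732829
4.8333 [-0.07 -0.2  -0.43  1.35 -0.    2.73] [0.48677768 0.09812025 0.13079182] [0.54668107 0.48438439 0.77500007]
```

View pics/c1.png

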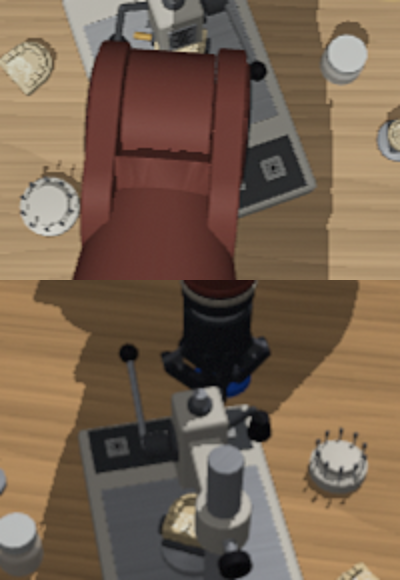

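The arm is over the magnet key, the gripper clears the head and lever, and the key spacings come out at 69.1 and 120.4 mm, as stated. Next I press under force control.

```bash
python3 - <<'E'
from h import *
import pickle
from plant import bot
k=pickle.load(open("d1.pkl","rb"))["k"]
bot.move_straight([k[0],k[1],.09],down(.348),.08)
bot.sleep(.2)
f0=bot.get_obs()["wrist_force"];z=.09
f=0
while z>.070 and f<7:
    z-=.0005 if z<.084 else .001
    bot.move_straight([k[0],k[1],z],None,.02)
    o=bot.get_obs();f=o["wrist_force"][2]-f0[2]
    if f>.5: print(round(z,4),o["eef_pos"][2].round(5),f.round(2))
fs=[]
for _ in range(4):
    bot.sleep(.15);o=bot.get_obs();fs.append((o["wrist_force"]-f0).round(2).tolist())
print(z,fs,o["eef_pos"],k,o["clock"])
E
```

```text
0.087 0.0869 1.06
0.079 0.07916 2.07
0.0785 0.07874 4.15
0.078 0.0784 6.98
0.0775 0.07811 9.06
0.07749999999999999 [[-4.07, -1.62, 9.29], [-4.47, -0.72, 8.41], [-4.56, 0.16, 9.05], [-4.38, 0.36, 8.35]] [0.48703063 0.09856115 0.0781157 ] [0.48694705 0.098555   0.054     ] 11.1333
```

The key was held at 8–9 N for over 0.6 s. Now I let go, back off, and bring the closed fingertips above the ball.

```bash
python3 - <<'E'
from h import *
import pickle
from plant import bot
k=pickle.load(open("d1.pkl","rb"))["k"]
th=.348;c,s=np.cos(th),np.sin(th);R=np.array([[c,-s],[s,c]])
bot.move_straight([k[0],k[1],.15],None,.12)
bot.move_straight([.43,.04,.37],None,.25)
d={n:bot.snapshot(n) for n in("scene","top")}
pickle.dump(d,open("d2.pkl","wb"))
p,e=ball(d["top"],d["scene"],(308,195),(263.8,176.1));print(p.round(4),e)
p0=np.array([.5878,.0195])+R@[-.002,0]
bot.move_straight([*p0,.36],down(th),.15)
o=bot.get_obs();print(o["clock"],o["eef_pos"],o["wrist_force"])
d={n:bot.snapshot(n) for n in("scene","top")}
pickle.dump(d,open("d3.pkl","wb"))
cv2.imwrite("pics/c3.png",np.hstack([cv2.resize(d["top"]["pixels"][130:300,200:370,::-1],(390,390)),cv2.resize(d["scene"]["pixels"][130:290,205:365,::-1],(390,390))]))
E
```

```text
Traceback (most recent call last):
  File "h.py", line 17, in ball
    a=blob(T,ut,8,lambda g:g<45);b=blob(S,us,8,lambda g:g<40)
  File "h.py", line 15, in blob
    n,l,st,c=cv2.connectedComponentsWithStats(m);i=1+np.argmax(st[1:,4]);return c[i],st[i].tolist()
                                                     ~~~~~~~~~^^^^^^^^^^
ValueError: attempt to get argmax of an empty sequence
```

The ball is hidden by the arm in this view. I'll use the earlier fix, since the moves so far were clear of the ball.

```bash
python3 - <<'E'
from h import *
import pickle
from plant import bot
th=.348;c,s=np.cos(th),np.sin(th);R=np.array([[c,-s],[s,c]])
p0=np.array([.5878,.0195])+R@[-.002,0]
bot.move_straight([*p0,.36],down(th),.15)
o=bot.get_obs();print(o["clock"],o["eef_pos"],o["wrist_force"])
d={n:bot.snapshot(n) for n in("scene","top")}
pickle.dump(d,open("d3.pkl","wb"))
cv2.imwrite("pics/c3.png",np.hstack([cv2.resize(d["top"]["pixels"][130:300,200:370,::-1],(390,390)),cv2.resize(d["scene"]["pixels"][130:290,205:365,::-1],(390,390))]))
E
```

```text
14.275 [0.58558123 0.01898389 0.36018742] [-0.03252569 -0.01660431  0.94360165]
```

View pics/c3.png

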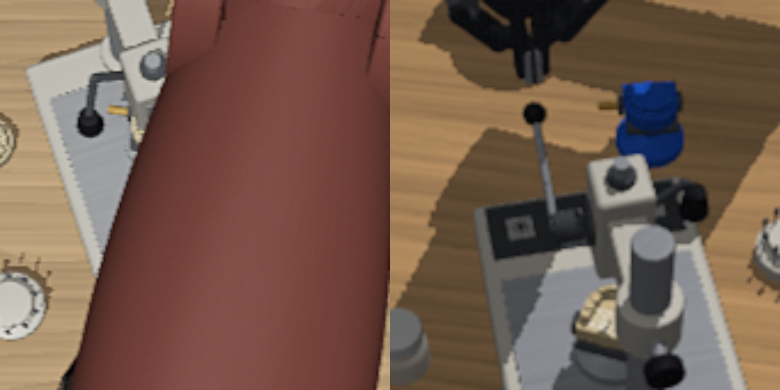

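The scene view shows the closed fingertips at (534,80), straight above the ball at (534,113). Next I push it down slowly along its arc.

```bash
cat > push.py <<'E'
from h import *
from plant import bot
th=.348;c,s=np.cos(th),np.sin(th);R=np.array([[c,-s],[s,c]]);O=np.array([.6349,.0924])
def xy(z):
    sn=np.clip((z-.0352-.255)/.1,-.5,.5);return O+R@[-.071-.1*(np.sqrt(1-sn*sn)-.905),-.0535]
z=.342;bot.move_straight([*xy(z),z],None,.08);bot.sleep(.2)
f0=bot.get_obs()["wrist_force"];log=[];hit=0
while z>.232:
    z-=.001 if z>.322 else (.003 if z>.256 else .001)
    bot.move_straight([*xy(z),z],None,.03)
    o=bot.get_obs();f=o["wrist_force"]-f0
    log.append((round(z,4),o["eef_pos"][2].round(4),f.round(1).tolist()))
    if f[2]>(9 if z<.256 else 14) or o["clock"]>38: break
print(*log[::2],log[-1],sep="\n");print(o["clock"])
bot.sleep(.2);o=bot.get_obs();print(o["eef_pos"],o["wrist_force"]-f0)
E
python3 push.py
```

```text
(0.341, np.float64(0.3411), [-0.7, 1.2, -0.2])
(0.339, np.float64(0.3389), [-0.3, 1.5, -0.2])
(0.337, np.float64(0.3369), [-0.9, 1.2, 0.3])
(0.335, np.float64(0.3349), [-0.3, -0.5, 1.1])
(0.333, np.float64(0.3329), [0.7, 0.0, 1.3])
(0.331, np.float64(0.3309), [0.1, 0.7, 0.8])
(0.329, np.float64(0.3289), [-0.1, -0.0, 0.9])
(0.327, np.float64(0.327), [-0.2, 0.5, 1.3])
(0.325, np.float64(0.3249), [-1.7, 0.4, 1.8])
(0.323, np.float64(0.3229), [-1.0, -0.4, 1.6])
(0.319, np.float64(0.3187), [-1.3, 0.5, 1.4])
(0.313, np.float64(0.3127), [-0.3, 0.3, 0.5])
(0.307, np.float64(0.3067), [-0.9, 0.9, 0.8])
(0.301, np.float64(0.3007), [-0.1, 0.6, 0.2])
(0.295, np.float64(0.2947), [-0.4, 0.4, 0.8])
(0.289, np.float64(0.2887), [-0.4, -0.8, 0.7])
(0.283, np.float64(0.2827), [-1.1, 0.8, 1.1])
(0.277, np.float64(0.2767), [-0.3, 0.6, 0.6])
(0.271, np.float64(0.2707), [-0.3, 1.1, 1.5])
(0.265, np.float64(0.2647), [-1.5, 1.1, 1.1])
(0.259, np.float64(0.2587), [-0.1, 1.0, 1.3])
(0.255, np.float64(0.255), [-0.6, -0.4, 0.1])
(0.253, np.float64(0.2529), [-0.3, 0.2, 0.5])
(0.251, np.float64(0.2509), [-0.0, 0.0, 0.9])
(0.249, np.float64(0.2489), [-0.2, 0.7, 0.7])
(0.247, np.float64(0.2469), [-0.8, 0.4, 1.0])
(0.245, np.float64(0.2449), [-0.5, 0.4, 1.4])
(0.243, np.float64(0.2429), [-0.5, -0.3, 1.6])
(0.241, np.float64(0.2415), [-3.4, 0.6, 5.5])
(0.24, np.float64(0.2412), [-7.0, -1.4, 9.9])
29.4833
[0.58967298 0.01899193 0.24119603] [-7.42235107 -0.78589018 11.02532357]
```

The stop showed at z = 0.241, against 0.242 expected. I'll lift straight off and check.

```bash
python3 - <<'E'
from h import *
from plant import bot
p=bot.get_obs()["eef_pos"]
bot.move_straight([p[0],p[1],.30],None,.06)
bot.move_straight([p[0]-.03,p[1]-.01,.37],None,.15)
bot.move_straight([.42,-.05,.37],None,.25)
bot.goto([.2,-.40,.37],down(-.8))
bot.sleep(.3)
d={n:bot.snapshot(n) for n in("scene","top")};o=bot.get_obs();print(o["clock"],o["wrist_force"])
T,S=d["top"]["pixels"],d["scene"]["pixels"]
cv2.imwrite("pics/c4.png",np.hstack([cv2.resize(T[130:290,200:360,::-1],(390,390),interpolation=2),cv2.resize(S[165:325,215:375,::-1],(390,390),interpolation=2)]))
E
```

```text
34.175 [-0.21264038  0.68285067 -1.03984208]
```

View pics/c4.png

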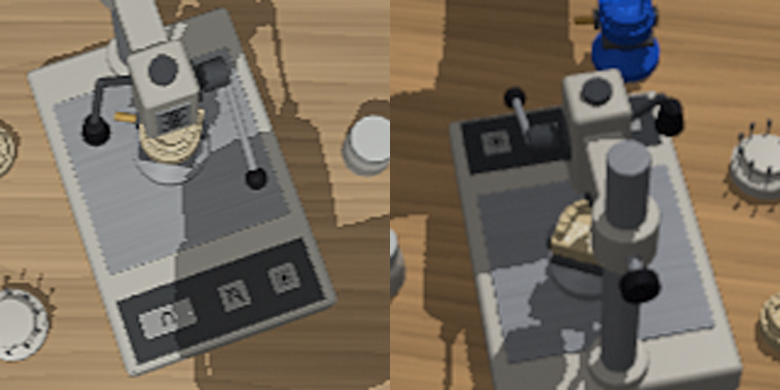

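The lever is down, with the ball at top (305,203) and scene (266,205), and the cast hasn't moved. I'll check the ball's height and then hand in.

```bash
python3 - <<'E'
from h import *
from plant import bot
p,e=ball(bot.snapshot("top"),bot.snapshot("scene"),(305,203),(266.3,204.8));print(p.round(4),e)
if p[2]<.215: print(bot.job_done())
E
```

```text
ball px (array([304.62711864, 203.08474576]), [301, 199, 8, 9, 59]) (array([265.30952381, 204.14285714]), [262, 201, 9, 8, 42])
[0.5916 0.0207 0.2056] [np.float64(5.3093968705895685e-05), np.float64(5.30939687059005e-05)]
the job is handed in; nothing more can be done
None
```

The job is handed in: I held the magnet key at 8–9 N for over 0.6 s, then eased the lever down to its stop (ball measured at 206 mm, 207 mm expected), though no camera view showed the magnet lock or the rod tip directly.

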